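# Widen a telescoping board cradle by its snap button and lay the supply board in it

### The arm

A 7-joint arm with a two-finger parallel gripper is mounted at the origin on a cart in front of the work surface, level with it; the furniture and walls round the work are solid. World frame = base frame: x ahead of the robot, y to its left, z up, the work surface at z = 0. Lengths are in mm, angles in rad, forces in N, time in s.
With the tool pointing down it reaches from about 350 to 900 mm from the base axis. Payload 8.1 kg.
Tool frame: the origin (TCP) lies midway between the tips of the shut fingers; the grasp point (between the pads) lies pinch_z behind it (pinch_z is the distance from the TCP to the grasp point, in mm); z points along the fingers, y is the direction in which the jaws open and shut (so a half turn about z gives the same grasp; the last joint's range is limited). The gripper opens to 85 mm and grips with 20 to 120 N. Pads are 22 mm wide; open, the fingers measure 114 mm over their backs; the gripper's body (76 mm by 85 mm) begins 54 mm behind the grasp point. The pads swing forward as they close: fully open they stand 13 mm farther back than shut.
Start: joints at [-0.103, 0.434, 0.025, 1.573, -0.012, 1.134, -0.075], TCP at [625.013, -0.027, 231.323] pointing down, gripper open.
Joint ranges: [-2.62, 2.62], [-0.44, 2.09], [-1.27, 1.32], [0.08, 2.57], [-1.32, 4.46], [0.12, 2], [-2.74, 2.74]. Speed limits (rad/s): [2.22, 2.22, 3.01, 3.01, 3.14, 3.14, 3.14].

### API

Orientations are given as [roll, pitch, yaw] about the fixed x, y, z axes, in that order (R = Rz(yaw) Ry(pitch) Rx(roll)).
In Python, from cell import * gives the robot as it stands.
- The arm moves only by the tool drive_tool, never from a script. Its argument "moves" is a list of rows, each a list of 3 entries, a list of its own where there are three numbers: the shift along the tool's x, y, z in cm, then the turn about the tool's z in degrees, then the finger opening in cm, from 0 to 8.54. A call has 1 to 10 rows; each row shifts and turns the pose as measured when the row begins, along the tool's axes as they then stand; what a row does not reach is not made up. A row lasts 1/10 s, in which the tool goes at most 50 mm and 8.59 degrees, less where a joint would pass 70% of its speed; a pose out of reach is approached as far as the arm can. A call is refused whole if a number of a shift passes 5 or a number of a turn 8.59, either way. A call with a gripper value outside its range is refused whole. The fingers move at their own pace and stop on an object; "grip_force" is the grip in N (left out, the last holds). Time passes only in rows, so rows that do not move let the fingers close. It gives the time, the measured TCP pose, the force and the opening at its end, in the units of the state.
- read_state(): the state, without advancing time (a new reading comes with each control period).
- grab_frame(name): name is "scene" or "top" or "wrist"; returns a dict with "img" (480x640x3 uint8, red, green, blue), "depth" (480x640 float32, mm along the optical axis (not along the pixel's ray), 0 where there is no reading), "intrinsics" (3x3 intrinsics, pixels), "camera_from_world" (4x4, takes a point from world to camera coordinates). Camera axes: x right, y down, z forward; pixel columns grow to the right and rows downward; lengths in mm; the calibration is good to about 2 mm. A picture is of the moment at which its call begins.
- finish_job(): hands the job in, once; it reports no verdict.
The state is a dict: "time": time; "joints": joint angles; "qvel": joint speeds; "joint_efforts": joint torques, N m; "tool_pos": TCP position; "tool_rot": TCP orientation; "wrist_force": force on the tool from outside, world axes, zero at the start; "moment": the same for the moment, N m; "gripper_width": finger opening in mm.
Only numpy, scipy, OpenCV 4.12 (cv2) and the standard library are available. Lean on these libraries where they do the work, as an engineer would, in place of code of your own. Each camera call takes 0.05 s, during which the arm holds its last target.

### The job

The sliding tube of the board cradle was left stuck between two holes. Draw the sleeve out until the sprung button stands out through the third hole (counted from the hole nearest the sleeve's capped end; on the way it also catches in the second hole and has to be pressed in again), so that the cradle fits the supply board. Then gently lay the supply board flat, parts upward, across the two ledges between the end stops with its long side along the tube, let go, and leave the other things on the bench where they are.

Things in the scene. Friction and masses are not known exactly. Their poses are not given: they have to be found in the camera images.
- cradle: Board cradle, fixed: base 100x145x10 mm, black fixed jaw, level square tube along its y. Origin on the bench under the middle of the board's place; +y to the fixed jaw, -y the way the sleeve draws out, -x the side of holes and button, z up. Tube axis at x=0, z=60 mm. Fixed jaw: 70 mm wide in x, stop face y=+50, top z=100 mm; ledge y=+50 to +30, top z=86 mm.
- sleeve (a joint): Slide of the sleeve in m, grows as it is drawn out to the cradle's -y; 0 to 0.095, friction about 2 N. Hole 1 (nearest the capped end) meets the button at 0, hole 2 at 0.030, hole 3 at 0.060 (wanted), hole 4 at 0.090. Starts between holes 1 and 2, button hidden. As the button snaps out a hole stops the sleeve firmly, with about 1 mm play either way.
- sleeve_stop (a point): Middle of the moving jaw's stop face at ledge height (z=86 mm); at slide value s at y=10 mm-s in the cradle's frame. This black jaw (70 mm wide in x, top z=100) rides on the sleeve; its ledge reaches 20 mm to +y, its block 14 mm to -y. The sleeve is a 26x26 mm aluminium tube, wall 2 mm, from 18 mm to +y to 156 mm to -y of this point; its -x face has four 12 mm holes 30 mm apart.
- button (a joint): Travel in m of the sprung steel button: 0 = out through a hole (caught), 0.0055 = flush with the sleeve's face, 0.0075 = hidden under its wall. Spring about 3 N out, 5 N flush. Domed, 10 mm: pressed flush (say by a pad squeezed flat on the tube over it, the other pad on the opposite face), it ducks under the hole's edge at a pull of 6 to 12 N on the sleeve; unpressed it does not yield.
- button_tip (a point): Tip of the button's dome, looking to the cradle's -x. It belongs to the inner tube and does not travel with the sleeve: always 100 mm to -y of the cradle's origin and 60 mm up. Out, it stands at x=-18.5 mm, the sleeve's face at x=-13 mm. A pad that covers the next hole as this reaches the button keeps the button from popping out.
- cradle_bed (a point): Middle of the place for the board, level with the ledges' tops, 86 mm over the bench; axes as the cradle's. With the button in hole 3 it lies midway between the stops, which are then 100 mm apart (60 mm between the ledges).
- power_module: Supply board with batteries, 58x94x38 mm, 0.10 to 0.18 kg, loose on the bench. Origin under the middle of its underside, y along its 94 mm side, z up. Solid: base board x +-27, y -44 to +42, 5 mm thick, at the bottom; battery pack x -24 to 6, y -15 to 37, up to z=23; part x 2 to 26, y -28 to 22, z 28 to 38. Take it across the 54 mm width by the base board's edges.
- solder_reel: Reel of solder, 76x68x34 mm, bystander, origin under its middle.
- plastic_tub: Open plastic tub, 65x65x47 mm, bystander, origin under its middle.
- cap_electro: Standing electrolytic capacitor, 22x22x34 mm, bystander, origin under its middle.
- long_nose: Long-nose pliers lying flat, 160x44x11 mm, bystander, origin under the middle.
- screwdriver_a: Screwdriver lying flat, 164x21x20 mm, bystander, origin under the middle.
Things that resemble listed ones, but are neither listed nor needed, are in the scene too. Leave any blue look-alike of the power_module alone.

How it is judged (in metres and radians):
On the way:
1. the button stands out through the third hole, the supply board not yet in the cradle (value of joint sleeve between 0.0565 and 0.0635 m and value of joint button below 0.0025 m and horizontal distance between power_module and cradle_bed above 0.06 m), for 0.2 s.
At the end, for the whole second after the job is handed in: Sleeve at 60 mm (+-3.5), button out through the third hole (under 2.5 mm pressed); supply board released and at rest flat on both ledges, origin within 15 mm across and 10 mm along the tube of the bed's middle, within 4 mm of ledge height, tilt under 0.08 rad, long side within 0.17 rad of the tube (value of joint sleeve between 0.0565 and 0.0635 m and value of joint button below 0.0025 m and x of power_module in the frame of cradle_bed between -0.015 and 0.015 m and y of power_module in the frame of cradle_bed between -0.01 and 0.01 m and z of power_module in the frame of cradle_bed between -0.004 and 0.004 m and angle between power_module's own z axis and vertical below 0.08 rad and angle between the y axis of power_module and the y axis of cradle_bed, either way round below 0.17 rad and linear speed of power_module below 0.02 m/s and contact force between the fingers and power_module below 0.1 N); the robot touches nothing.
It fails at once if a bystander (solder reel, tub, capacitor, pliers, screwdriver) is shifted by more than 30 mm (distance of any of solder_reel, plastic_tub, cap_electro, long_nose, screwdriver_a from where it was at the start of the episode above 0.03 m).
It fails at once if the supply board strikes or is pressed on the fixed or moving jaw with more than 50 N (contact force between power_module and cradle above 50 N).
It fails at once if the supply board is tipped by more than 0.7 rad (angle between power_module's own z axis and vertical above 0.7 rad).
It also fails if it takes over 54 s, if anything falls off the work surface, if the arm or the gripper's body presses on something with over 40 N, if the wrist force passes 120 N, or if a joint passes its speed limit or range.

## Working session

There is one attempt and no reset: what is moved stays moved. The work goes in short steps, Python scripts to look and compute and a tool call to move; the robot and the scene stay as the last step left them, time stands still between calls to the robot, and variables do not carry over. Pictures are saved under pics/ and viewed, and the job is handed in when it is done.

Besides the shell and the picture viewer there is one more tool, called after ">>>" as a command line: name --argument value ..., lists and objects as JSON in quotes. drive_tool: Moves the arm, as the interface text tells. Its arguments: {"type":"object","properties":{"moves":{"type":"array"},"grip_force":{"type":"number"}},"required":["moves"]}

```bash
ls; mkdir -p pics; cat > h.py <<'E'
from cell import *
import numpy as np, cv2
def snap(n,f):
    d=grab_frame(n); cv2.imwrite('pics/'+f+'.png',d['img'][:,:,::-1]); np.savez('pics/'+f+'.npz',**d); return d
def load(f): return dict(np.load('pics/'+f+'.npz'))
def ray(d,u,v):
    K=d['intrinsics'];T=d['camera_from_world'];R=T[:3,:3];c=-R.T@T[:3,3]
    return c,R.T@np.linalg.inv(K)@np.array([u,v,1.])
def onz(d,u,v,z):
    c,r=ray(d,u,v); return c+r*(z-c[2])/r[2]
def dep(d,u,v):
    c,r=ray(d,u,v); return c+r*d['depth'][int(v),int(u)]
def proj(d,p):
    q=d['camera_from_world'][:3]@np.append(p,1); k=d['intrinsics']@q; return k[:2]/k[2]
E
python3 - <<'E'
from h import *
print(read_state())
for n in ['scene','top','wrist']: 
    d=snap(n,n+'0'); print(n,d['camera_from_world'].round(3).tolist(),d['intrinsics'].tolist())
E
```

```text
pics
{'time': 0.0, 'joints': array([-0.102573  ,  0.4352277 ,  0.02494186,  1.57410949, -0.0115791 ,
        1.13401278, -0.07506268]), 'qvel': array([-0.00080067, -0.00084951,  0.00076798, -0.00022108, -0.00063021,
        0.0008247 ,  0.00061235]), 'joint_efforts': array([ 8.97134169e-05, -6.70461059e+01,  1.02531374e+00, -3.16203833e+01,
        1.55155628e-02,  1.25530543e-02, -1.11555586e-06]), 'tool_pos': array([ 6.24481462e+02, -6.35850466e-02,  2.30517899e+02]), 'tool_rot': array([-3.13998703e+00,  1.51781312e-04,  1.57077391e+00]), 'wrist_force': array([0.2645481 , 0.5157247 , 0.12265158]), 'moment': array([ 0.01987545,  0.00482665, -0.01591176]), 'gripper_width': 85.29767622420015}
scene [[-0.815, -0.58, -0.009, 579.304], [-0.318, 0.459, -0.829, 142.406], [0.485, -0.673, -0.558, 988.324], [0.0, 0.0, 0.0, 1.0]] [[604.7788807308721, 0.0, 316.1320443565898], [0.0, 604.7788807308721, 251.62625081640212], [0.0, 0.0, 1.0]]
top [[-0.017, -0.999, 0.033, 211.077], [-0.99, 0.013, -0.139, 565.449], [0.138, -0.035, -0.99, 972.042], [0.0, 0.0, 0.0, 1.0]] [[618.823257378945, 0.0, 324.88950955709487], [0.0, 618.823257378945, 237.40515889724358], [0.0, 0.0, 1.0]]
wrist [[1.0, -0.001, -0.002, -624.811], [0.0, -0.955, 0.296, -38.016], [-0.002, -0.296, -0.955, 379.742], [0.0, 0.0, 0.0, 1.0]] [[405.1966679735527, 0.0, 321.31803561876734], [0.0, 405.1966679735527, 237.61824197327314], [0.0, 0.0, 1.0]]
```

View pics/scene0.png

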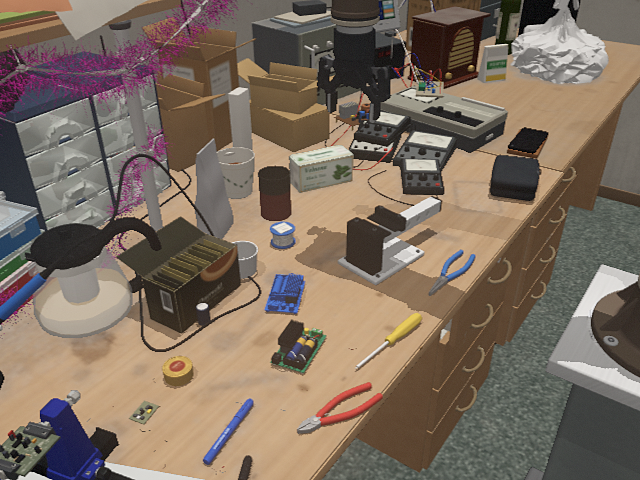

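View pics/top0.png

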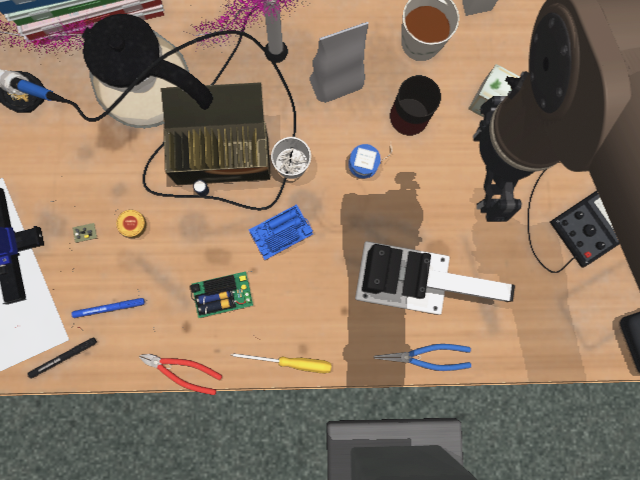

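View pics/wrist0.png

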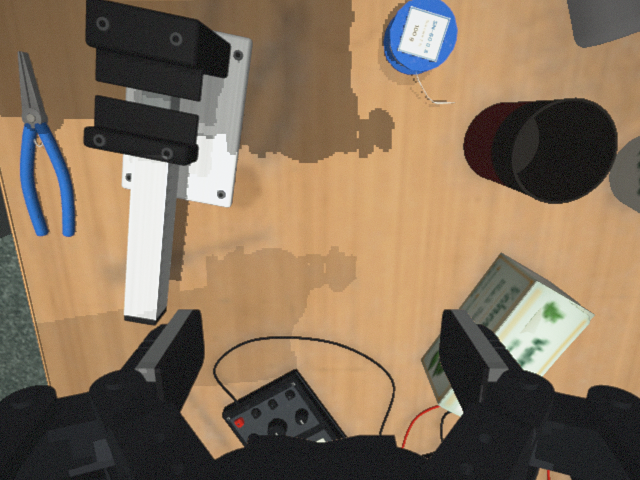

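```bash
python3 - <<'E'
from h import *
d=load('top0');im=d['img'][:,:,::-1]
c=np.hstack([cv2.resize(im[230:330,340:530],None,fx=4,fy=4,interpolation=cv2.INTER_CUBIC)])
cv2.imwrite('pics/c1.png',c)
cv2.imwrite('pics/c2.png',cv2.resize(im[190:330,170:330],None,fx=4,fy=4,interpolation=cv2.INTER_CUBIC))
g=load('top0')['img'].astype(int)
# tube top
m=(g.min(2)>200).astype(np.uint8)
n,l,s,ce=cv2.connectedComponentsWithStats(m)
for i in range(1,n):
    if s[i,4]>150: print(s[i],ce[i])
c,r=ray(d,0,0);print(c)
for p in [(380,270),(418,275),(480,287)]: print(dep(d,*p).round(1))
E
```

```text
[483  68  28  28 399] [497.30075188  83.19799499]
[355 148  21  21 309] [365.         158.23624595]
[  0 178  23  54 325] [ 11.33846154 209.67692308]
[   0  249   68  122 4441] [ 28.92974555 318.10087818]
[ 427  253   84   48 1656] [463.49033816 281.00785024]
[407 293  37  21 527] [426.11195446 302.92789374]
[ 429.26934818  237.69721635 1033.62485148]
[508.7 121.8  99.1]
[500.6  63.1  93.7]
[481.9 -37.1  74.6]
```

View pics/c1.png

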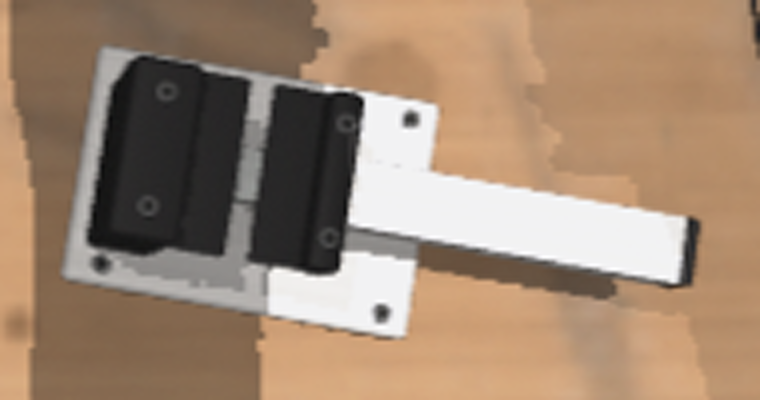

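View pics/c2.png

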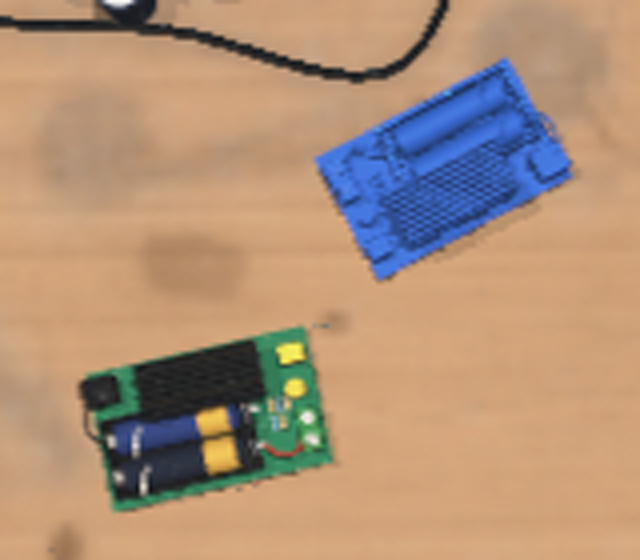

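```bash
python3 - <<'E'
from h import *
d=load('top0')
P=lambda u,v,z: onz(d,340+u/4,230+v/4,z)
def show(n,pts,z):
    q=np.array([P(u,v,z) for u,v in pts]); print(n,q.round(1).tolist(),'mean',q.mean(0).round(1))
    return q
b=show('base',[(100,47),(438,103),(405,338),(62,278)],10)
for i in range(4):
    e=b[(i+1)%4]-b[i];print(np.linalg.norm(e).round(1),np.degrees(np.arctan2(e[1],e[0])).round(2))
t=show('tubeU',[(362,163),(685,216)],73)
t2=show('tubeL',[(352,228),(675,284)],73)
for q in(t,t2): e=q[0]-q[1];print(np.degrees(np.arctan2(e[1],e[0])))
show('cap',[(698,217),(688,287)],73)
show('fixstop',[(205,70),(182,248)],100)
show('movstop',[(330,90),(308,270)],100)
show('movback',[(362,98),(338,272)],100)
d2=load('top0')
Q=lambda u,v,z: onz(d,170+u/4,190+v/4,z)
bd=np.array([Q(*p,4) for p in [(83,383),(303,327),(333,462),(117,511)]]);print(bd.round(1),bd.mean(0))
for i in range(4):
    e=bd[(i+1)%4]-bd[i];print(np.linalg.norm(e).round(1),np.degrees(np.arctan2(e[1],e[0])).round(2))
E
```

```text
base [[564.0, 134.5, 10.0], [538.5, -6.8, 10.0], [441.1, 11.4, 10.0], [468.1, 152.8, 10.0]] mean [502.9  73.   10. ]
143.6 -100.23
99.1 169.42
144.0 79.2
97.7 -10.78
tubeU [[508.6, 39.3, 73.0], [485.9, -87.2, 73.0]] mean [497.2 -23.9  73. ]
tubeL [[483.3, 44.3, 73.0], [459.5, -81.7, 73.0]] mean [471.4 -18.7  73. ]
79.83815162905756
79.30483282098093
cap [[485.4, -92.3, 73.0], [458.2, -86.7, 73.0]] mean [471.8 -89.5  73. ]
fixstop [[542.8, 103.7, 100.0], [475.2, 114.6, 100.0]] mean [509.  109.1 100. ]
movstop [[534.5, 56.0, 100.0], [466.2, 67.1, 100.0]] mean [500.3  61.5 100. ]
movback [[531.2, 43.8, 100.0], [465.2, 55.7, 100.0]] mean [498.2  49.8 100. ]
[[495.3 424.3   4. ]
 [517.1 333.9   4. ]
 [461.2 321.5   4. ]
 [442.7 409.8   4. ]] [479.07417547 372.38648592   4.        ]
93.1 -76.43
57.3 -167.57
90.2 101.85
54.6 15.4
```

View pics/c3.png

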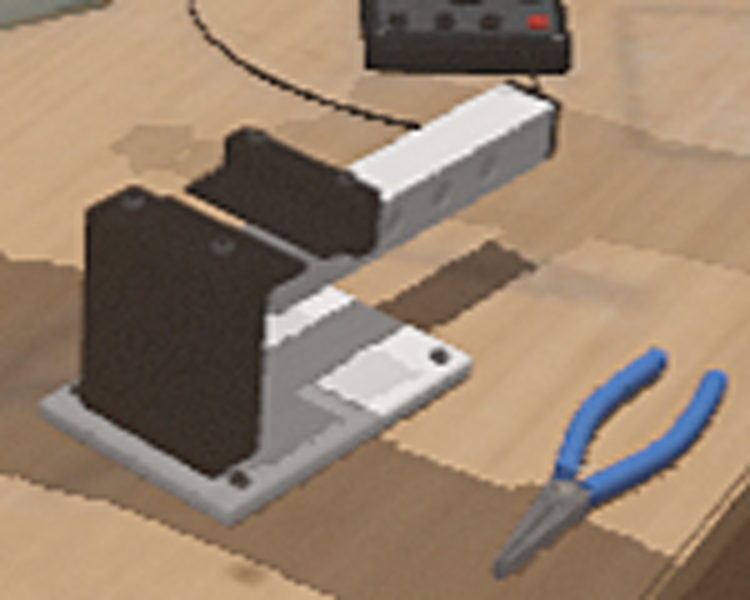

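```bash
python3 - <<'E'
from h import *
d=load('scene0')
O=np.array([499.5,60,0]);a=np.radians(79.5);Y=np.array([np.cos(a),np.sin(a),0]);X=np.array([Y[1],-Y[0],0])
for u,v in [(490,163),(442,190),(395,215),(556,100),(552,155)]:
    c,r=ray(d,330+u/5,180+v/5); t=(-13-(c-O)@X)/(r@X); p=c+t*r; print(((p-O)@Y).round(1),p[2].round(1))
print((O-125*Y).round(1),(O-100*Y).round(1))
E
```

```text
-108.1 62.5
-77.1 62.9
-47.6 64.0
-149.9 74.8
-151.9 48.2
[476.7 -62.9   0. ] [481.3 -38.3   0. ]
```

>>> drive_tool --moves '[[[0, 0, 0], 5.2, 8.5], [[0, 0, 0], 5.2, 8.5], [[-2.1, -3.3, 2.5], 0, 8.5], [[-2.1, -3.3, 2.5], 0, 8.5], [[-2.1, -3.3, 2.5], 0, 8.5], [[-2.1, -3.3, 2.5], 0, 8.5], [[0, 0, 0], 0, 8.5], [[0, 0, 0], 0, 8.5]]' --grip_force 40

```text
time: 0.95
tool_pos: [471.2, -58.9, 124.9]
tool_rot: [-3.136, 0.0, 1.382]
wrist_force: [0.8, -0.2, 0.6]
gripper_width: 84.8
```

```bash
python3 - <<'E'
from h import *
d=snap('wrist','w1')
E
```

```text
(no output)
```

View pics/w1.png

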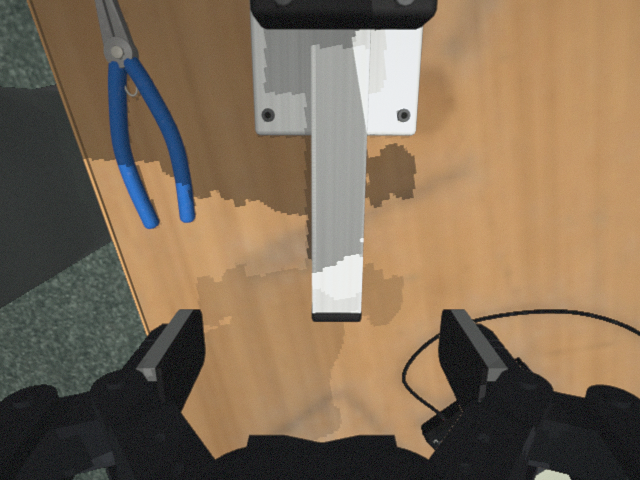

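```bash
python3 - <<'E'
from h import *
d=load('w1')
for p in [(312,290),(361.5,290),(312,60),(367,60),(312,318),(361,318)]: print(onz(d,*p,73).round(1))
print(d['depth'][270,337],dep(d,337,270),dep(d,335,150))
E
```

```text
[464.4 -70.7  73. ]
[489.8 -75.4  73. ]
[485.9  38.   73. ]
[509.7  33.4  73. ]
[461.2 -86.7  73. ]
[486.9 -91.5  73. ]
208.72034 [479.16953012 -62.18224112  72.62908471] [488.93440522  -2.15254123  74.2609913 ]
```

>>> drive_tool --moves '[[[0, 0.75, 2], 0, 8.5], [[0, 0, 3], 0, 8.5], [[0, 0, 3.2], 0, 8.5], [[0, 0, 0.3], 0, 8.5], [[0, 0, 0], 0, 4], [[0, 0, 0], 0, 4], [[0, 0, 0], 0, 4], [[0, 0, 0], 0, 4]]'

```text
time: 1.8
tool_pos: [486.8, -57.6, 43.8]
tool_rot: [3.14, -0.002, 1.386]
wrist_force: [-5.1, 0.8, -4.1]
gripper_width: 39.8
```

>>> drive_tool --moves '[[[0, -0.75, 0.3], 0, 4], [[0, 0, 0], 0, 4]]'

```text
time: 2.0
tool_pos: [479.6, -56.0, 42.4]
tool_rot: [3.137, -0.003, 1.386]
wrist_force: [-0.4, 0.3, 0.1]
gripper_width: 40.4
```

>>> drive_tool --moves '[[[0, 0, 0.15], 0, 2], [[0, 0, 0], 0, 2], [[0, 0, 0], 0, 2], [[0, 0, 0], 0, 2]]'

```text
time: 2.4
tool_pos: [480.0, -55.9, 41.9]
tool_rot: [3.136, -0.003, 1.385]
wrist_force: [-0.6, 0.4, -1.7]
gripper_width: 25.5
```

>>> drive_tool --moves '[[[-0.5, 0, 0], 0, 2], [[-0.5, 0, 0], 0, 2], [[-0.5, 0, 0], 0, 2]]'

```text
time: 2.7
tool_pos: [477.3, -69.8, 41.8]
tool_rot: [3.136, -0.005, 1.387]
wrist_force: [-5.0, 3.2, 0.6]
gripper_width: 25.6
```

>>> drive_tool --moves '[[[-0.3, 0, 0], 0, 2], [[-0.3, 0, 0], 0, 2], [[-0.3, 0, 0], 0, 2]]'

```text
time: 3.0
tool_pos: [475.6, -79.1, 41.8]
tool_rot: [3.136, -0.006, 1.386]
wrist_force: [0.4, 17.5, -1.1]
gripper_width: 25.3
```

```bash
python3 - <<'E'
from h import *
d=snap('scene','s1')
cv2.imwrite('pics/c4.png',cv2.resize(d['img'][130:290,330:480,::-1],None,fx=4,fy=4,interpolation=cv2.INTER_CUBIC))
print(read_state()['wrist_force'])
E
```

```text
[4.59614081e-03 7.98953453e+00 1.91033988e-01]
```

View pics/c4.png

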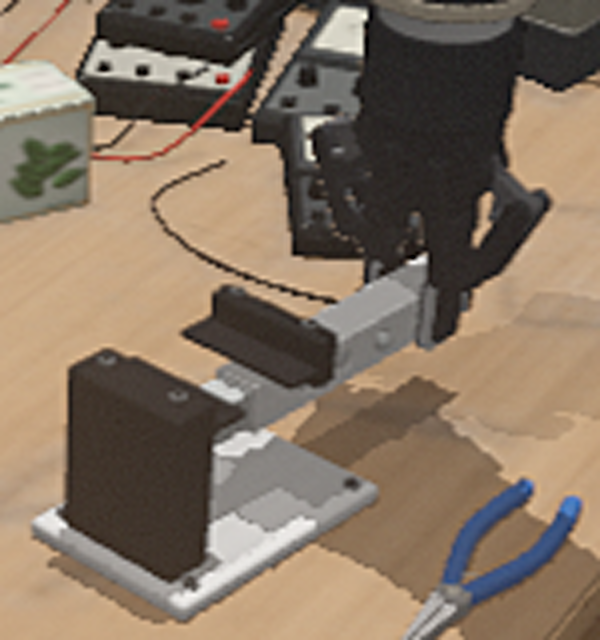

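```bash
python3 - <<'E'
from h import *
d=load('s1')
O=np.array([500,60,0]);a=np.radians(79.3);Y=np.array([np.cos(a),np.sin(a),0]);X=np.array([Y[1],-Y[0],0])
for u,v in [(382,337)]:
    c,r=ray(d,330+u/4,130+v/4); t=(-17-(c-O)@X)/(r@X); p=c+t*r; print(p,((p-O)@Y).round(1),p[2].round(1))
s=read_state();print(s['tool_pos'],(s['tool_pos']-O)@Y,(s['tool_pos']-O)@X)
E
```

```text
[465.74077412 -29.74986546  65.90474192] -94.6 65.9
[475.58256237 -78.98393148  41.84917644] -141.10089259233297 1.811789473404182
```

>>> drive_tool --moves '[[[0, 0, 0], 0, 5.5], [[0, 0, 0], 0, 5.5], [[0, 0, 0], 0, 5.5], [[2, 0, 0], 0, 5.5], [[2, 0, 0], 0, 5.5], [[0, 0, 0], 0, 5.5], [[0, 0, 0], 0, 5.5]]'

```text
time: 3.75
tool_pos: [485.8, -42.7, 43.0]
tool_rot: [3.13, -0.004, 1.384]
wrist_force: [-1.9, 0.6, 0.8]
gripper_width: 54.6
```

```bash
cat >> h.py <<'E'
O=np.array([500,60,0]);_a=np.radians(79.3);Y=np.array([np.cos(_a),np.sin(_a),0]);X=np.array([Y[1],-Y[0],0])
def loc():
    s=read_state();print((s['tool_pos']-O)@Y,(s['tool_pos']-O)@X,s['tool_pos'],s['tool_rot'],s['wrist_force'],s['gripper_width'])
E
python3 -c "
from h import *
loc()
d=snap('scene','s2')
cv2.imwrite('pics/c5.png',cv2.resize(d['img'][130:290,330:480,::-1],None,fx=4,fy=4,interpolation=cv2.INTER_CUBIC))"
```

```text
-103.53170939727455 5.098594205570064 [485.78756184 -42.67822123  42.96078151] [ 3.1303082  -0.00375545  1.38435324] [-1.94340454  0.64988626  0.82140415] 54.64234517538942
```

View pics/c5.png

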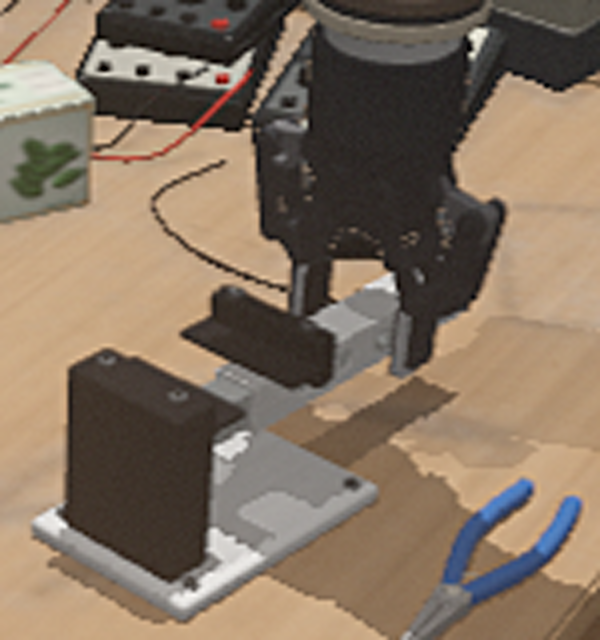

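>>> drive_tool --moves '[[[0.55, -0.35, 0.15], 0, 5.0], [[0, 0, 0], 0, 4.5]]'

```text
time: 4.0
tool_pos: [483.0, -37.7, 41.4]
tool_rot: [3.13, -0.003, 1.382]
wrist_force: [-0.9, -0.9, -0.0]
gripper_width: 45.2
```

```bash
python3 -c "
from h import *
loc()"
```

```text
-99.15363392551806 1.4810939450122462 [483.04582225 -37.70461922  41.3733805 ] [ 3.13011543 -0.00337256  1.38224912] [-0.88794501 -0.87493726 -0.02308972] 45.180402428140596
```

>>> drive_tool --moves '[[[0.1, 0, 0], 0, 2], [[0, 0, 0], 0, 2], [[0, 0, 0], 0, 2], [[0, 0, 0], 0, 2], [[0, 0, 0], 0, 2]]' --grip_force 60

```text
time: 4.5
tool_pos: [483.7, -37.3, 41.6]
tool_rot: [3.13, -0.003, 1.381]
wrist_force: [1.0, 0.9, 0.3]
gripper_width: 25.2
```

```bash
python3 -c "
from h import *
loc()"
```

```text
-98.68515801649212 2.0359759044456665 [483.6780367  -37.34731185  41.59230328] [ 3.12956635 -0.00349673  1.38106364] [1.00721189 0.85508543 0.31208504] 25.20465645743983
```

>>> drive_tool --moves '[[[-0.3, 0, 0], 0, 2], [[-0.4, 0, 0], 0, 2], [[-0.4, 0, 0], 0, 2]]'

```text
time: 4.8
tool_pos: [482.0, -46.1, 41.6]
tool_rot: [3.13, -0.006, 1.383]
wrist_force: [2.4, 2.6, 2.2]
gripper_width: 25.6
```

```bash
python3 -c "
from h import *
loc()"
```

```text
-107.6225552882554 1.9838731685606652 [481.96746358 -46.11963904  41.59029023] [ 3.12956402 -0.0058793   1.38322967] [2.39691423 2.60988817 2.17443205] 25.556140692500353
```

>>> drive_tool --moves '[[[-0.5, 0, 0], 0, 2], [[-0.5, 0, 0], 0, 2], [[-0.5, 0, 0], 0, 2], [[-0.3, 0, 0], 0, 2], [[-0.3, 0, 0], 0, 2]]'

```text
time: 5.3
tool_pos: [477.9, -67.6, 41.6]
tool_rot: [3.129, -0.007, 1.383]
wrist_force: [4.1, 18.7, -0.8]
gripper_width: 25.1
```

```bash
python3 -c "
from h import *
loc()"
```

```text
-129.48391727283837 1.9874247965896983 [477.91202837 -67.60155249  41.60613399] [ 3.12940175 -0.00740421  1.38312206] [ 4.07532056 18.71577245 -0.75507445] 25.121347751906534
```

Force rose to about 19 N after 30.8 mm of travel, which fits a catch in hole 3. Open, rise and verify.

>>> drive_tool --moves '[[[0, 0, 0], 0, 6], [[0, 0, 0], 0, 7], [[0, 0, 0], 0, 8], [[0, 0, 0], 0, 8.5], [[0, 0, -3], 0, 8.5], [[0, 0, -5], 0, 8.5], [[0, 0, -5], 0, 8.5], [[0, 0, -5], 0, 8.5], [[0, 0, -3], 0, 8.5]]'

```text
time: 6.2
tool_pos: [470.5, -71.2, 253.3]
tool_rot: [3.141, -0.003, 1.381]
wrist_force: [0.0, -0.6, -0.4]
gripper_width: 84.7
```

```bash
python3 -c "
from h import *
loc()
d=snap('scene','s3')
cv2.imwrite('pics/c6.png',cv2.resize(d['img'][160:290,330:480,::-1],None,fx=4,fy=4,interpolation=cv2.INTER_CUBIC))
snap('top','t3')
"
```

```text
-134.4178546368436 -4.5812019342641745 [470.54154424 -71.23012779 253.26593936] [ 3.14137072e+00 -2.84440249e-03  1.38084955e+00] [ 0.00857725 -0.59696841 -0.40293702] 84.66573453169774
```

View pics/c6.png

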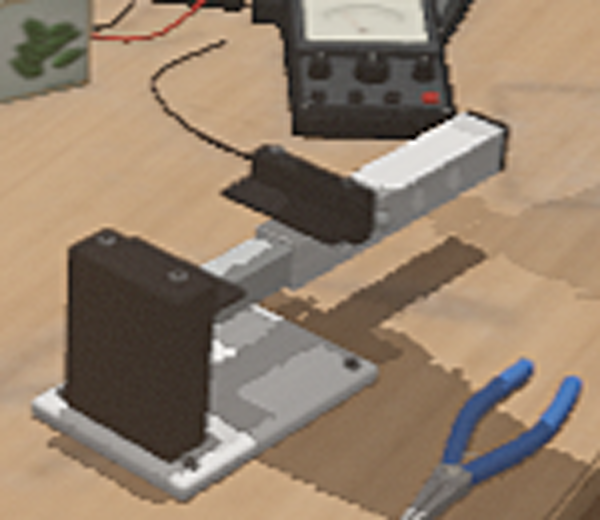

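View pics/t3.png

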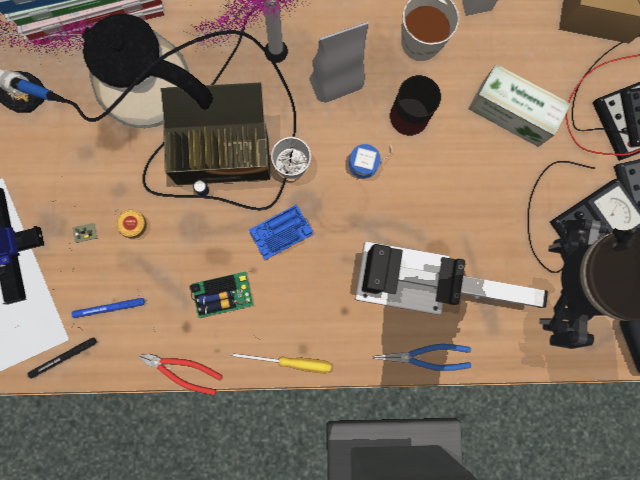

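```bash
python3 -c "
from h import *
d=load('t3')
cv2.imwrite('pics/c7.png',cv2.resize(d['img'][230:330,350:555,::-1],None,fx=3.9,fy=3.9,interpolation=cv2.INTER_CUBIC))
d=load('s3')
cv2.imwrite('pics/c8.png',cv2.resize(d['img'][180:240,390:470,::-1],None,fx=8,fy=8,interpolation=cv2.INTER_CUBIC))
"
```

```text
(no output)
```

View pics/c7.png

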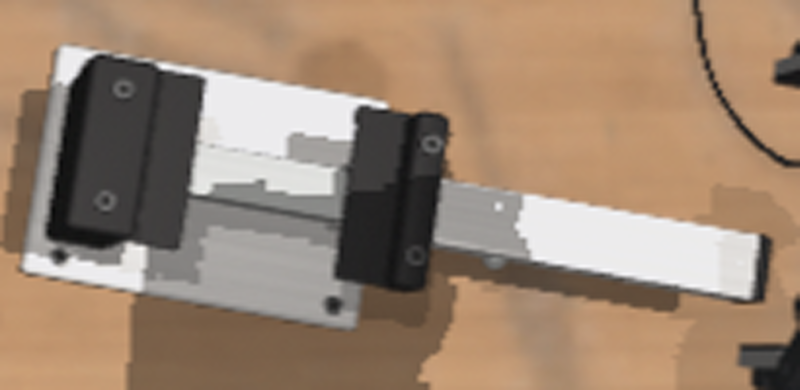

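View pics/c8.png

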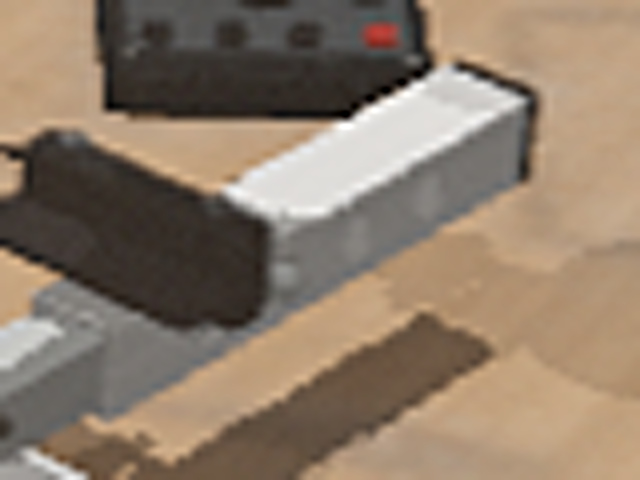

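```bash
python3 -c "
from h import *
d=load('t3')
def q(u,v,z): return onz(d,350+u/3.9,230+v/3.9,z)
f=[q(159,65,100),q(134,244,100)]; l=[q(204,77,86),q(179,249,86)]
m=[q(415,112,100),q(391,286,100)]; ml=[q(358,106,86),q(335,278,86)]
for n,p in zip(['fixstop','fixledge','movstop','movledge'],[f,l,m,ml]):
    c=(p[0]+p[1])/2; e=p[0]-p[1]; print(n,c.round(1),np.linalg.norm(e).round(1),np.degrees(np.arctan2(e[1],e[0])).round(1),((c-O)@Y).round(1),((c-O)@X).round(1))
"
```

```text
fixstop [509.2 110.4 100. ] 70.7 -9.8 51.2 -0.3
fixledge [506.8  90.7  86. ] 69.0 -10.2 31.4 1.0
movstop [490.4  10.6 100. ] 68.8 -10.5 -50.4 -0.3
movledge [494.4  29.5  86. ] 68.9 -10.1 -31.0 0.1
```

>>> drive_tool --moves '[[[4.9, -0.8, 0], 0, 8.5], [[4.9, -0.8, 0], 0, 8.5], [[4.9, -0.8, 0], 0, 8.5], [[4.9, -0.8, 0], 0, 8.5], [[4.9, -0.8, 0], 0, 8.5], [[4.9, -0.8, 0], 0, 8.5], [[0, 0, 0], -8, 8.5], [[0, 0, 0], -8, 8.5], [[0, 0, 0], -8, 8.5], [[0, 0, 0], 0, 8.5]]'

```text
time: 7.3
tool_pos: [478.8, 233.2, 246.8]
tool_rot: [-3.141, 0.002, 1.807]
wrist_force: [-0.0, -0.1, -0.4]
gripper_width: 85.1
```

```bash
python3 -c "
from h import *
loc();snap('wrist','w2')"
```

```text
166.28278829922255 -53.03913055277511 [478.7562341  233.23919148 246.82002345] [-3.14069678e+00  1.69788852e-03  1.80672767e+00] [-0.01297803 -0.14539029 -0.41803109] 85.14304227046429
```

View pics/w2.png

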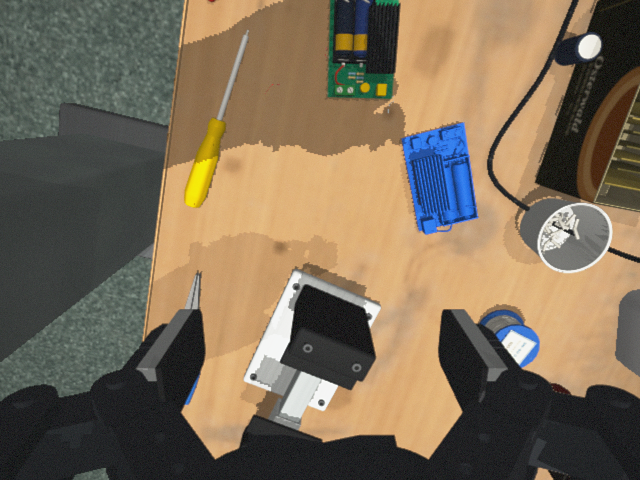

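>>> drive_tool --moves '[[[4, 1.2, 1.5], 0, 8.5], [[4, 1.2, 1.5], 0, 8.5], [[0, 0, 0], 0, 8.5], [[0, 0, 0], 0, 8.5]]'

```text
time: 7.75
tool_pos: [485.4, 315.6, 214.0]
tool_rot: [-3.14, 0.004, 1.778]
wrist_force: [0.4, -0.5, -0.5]
gripper_width: 84.7
```

```bash
python3 -c "
from h import *
loc();snap('wrist','w3')"
```

```text
248.49357155391706 -61.8060702173094 [485.40552488 315.64828714 213.98123532] [-3.13991311  0.00400349  1.77784972] [ 0.37143845 -0.50071118 -0.5378278 ] 84.73835887638646
```

View pics/w3.png

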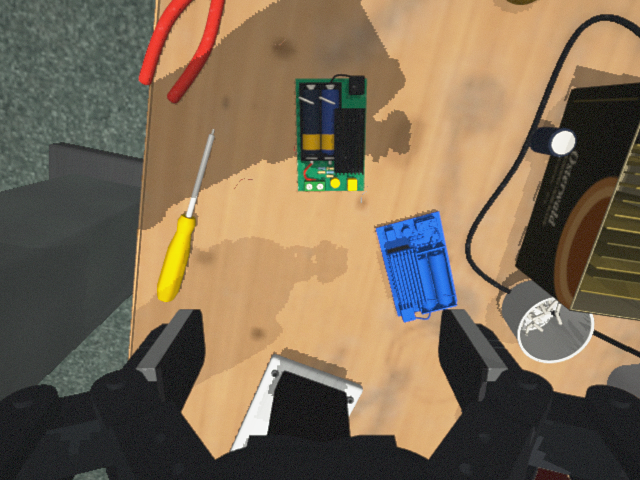

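```bash
python3 -c "
from h import *
d=load('w3')
cv2.imwrite('pics/c9.png',cv2.resize(d['img'][60:210,270:390,::-1],None,fx=4,fy=4,interpolation=cv2.INTER_CUBIC))"
```

```text
(no output)
```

View pics/c9.png

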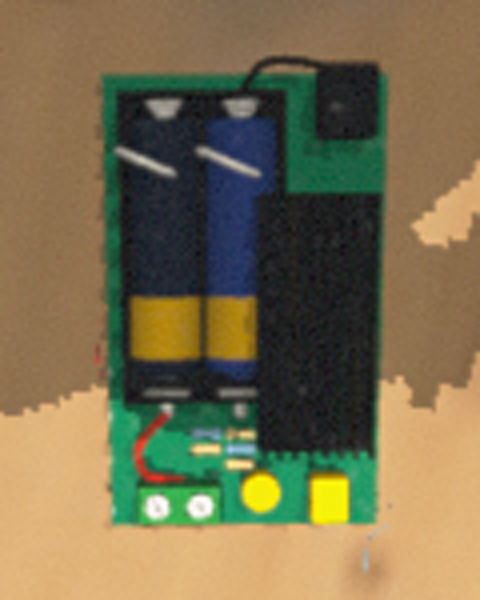

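```bash
python3 -c "
from h import *
d=load('w3')
for z in (5,):
  p=np.array([onz(d,270+u/4,60+v/4,z) for u,v in [(103,74),(386,74),(376,523),(112,523)]])
  print(p.round(1).tolist(),p.mean(0).round(1))
  ex=(p[1]+p[2]-p[0]-p[3])/2; ey=(p[0]+p[1]-p[2]-p[3])/2
  for e in(ex,ey): print(np.linalg.norm(e),np.degrees(np.arctan2(e[1],e[0])))
  for i in range(4):
    e=p[(i+1)%4]-p[i];print(np.linalg.norm(e).round(1))
print(d['depth'][100,275],[dep(d,270+u/4,60+v/4).round(1).tolist() for u,v in [(330,170),(390,400),(300,300),(115,470)]])
"
```

```text
[[444.8, 410.1, 5.0], [500.7, 421.8, 5.0], [520.4, 332.2, 5.0], [463.8, 320.3, 5.0]] [482.4 371.1   5. ]
57.474685393991955 11.842221873093154
91.72325123030066 102.18163196428952
57.2
91.7
57.8
91.7
336.65256 [[493.8, 401.5, 6.4], [517.7, 358.2, -0.0], [492.1, 376.0, 27.9], [462.3, 332.0, 6.0]]
```

>>> drive_tool --moves '[[[3, 0.4, 2], 0, 8.5], [[2.8, 0.4, 3], 0, 8.5], [[0, 0, 4], 0, 8.5], [[0, 0, 3], 0, 8.5], [[0, 0, 1], 0, 8.5], [[0, 0, 0], 0, 8.5], [[0, 0, 0], 0, 8.5]]'

```text
time: 8.5
tool_pos: [487.0, 369.0, 84.7]
tool_rot: [3.135, 0.004, 1.756]
wrist_force: [0.7, -0.8, 0.4]
gripper_width: 85.1
```

```bash
python3 -c "
from h import *
loc();snap('wrist','w4')"
```

```text
301.24736849787996 -70.1756863056867 [486.97605193 369.03880137  84.73365822] [3.13513081 0.00411201 1.75586495] [ 0.74285762 -0.83516641  0.4000953 ] 85.13504398587523
```

View pics/w4.png

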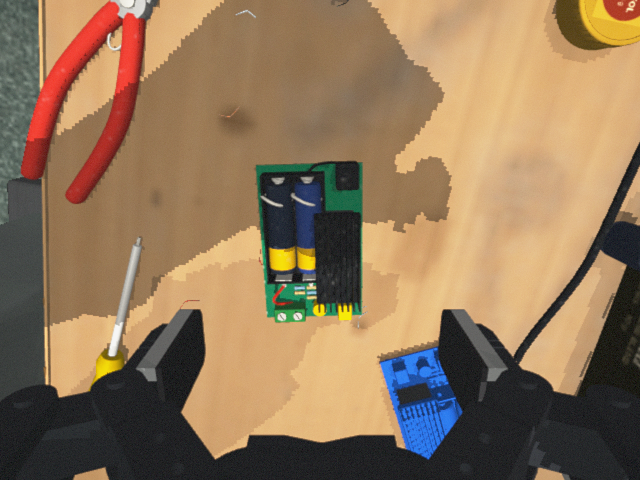

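```bash
python3 -c "
from h import *
d=load('w4')
p=np.array([onz(d,u,v,6) for u,v in [(257,165),(362,162),(361,316),(267.5,320)]])
print(p.round(1).tolist(),p.mean(0).round(1))
ex=(p[1]+p[2]-p[0]-p[3])/2; ey=(p[0]+p[1]-p[2]-p[3])/2
for e in(ex,ey): print(np.linalg.norm(e),np.degrees(np.arctan2(e[1],e[0])))
print('blue',onz(d,380,360,6),onz(d,438,345,6))
s=read_state();yaw=s['tool_rot'][2];tx=np.array([np.cos(yaw),np.sin(yaw),0]);ty=np.array([np.sin(yaw),-np.cos(yaw),0])
eyn=ey/np.linalg.norm(ey)
g=p.mean(0)+4*eyn; dl=g-s['tool_pos'];print(g,dl@tx,dl@ty,np.degrees(yaw))
"
```

```text
[[445.2, 410.2, 6.0], [500.6, 422.1, 6.0], [519.8, 331.4, 6.0], [464.3, 318.4, 6.0]] [482.5 370.5   6. ]
56.829417762052195 12.646657709689551
93.23881611914211 101.84574192953826
blue [538.17541188 303.23467721   6.        ] [571.3537376  320.30987163   6.        ]
[481.64891689 374.4481294    6.        ] 6.2648901997896465 -4.541589994971349 100.59789143761196
```

>>> drive_tool --moves '[[[0.6, -0.45, 0], -1.6, 8.5], [[0, 0, 2], 0, 8.5], [[0, 0, 2], 0, 7], [[0, 0, 0.5], 0, 7], [[0, 0, 0], 0, 7]]'

```text
time: 9.05
tool_pos: [484.8, 378.6, 46.9]
tool_rot: [3.124, -0.003, 1.789]
wrist_force: [-0.2, 0.2, 0.1]
gripper_width: 70.3
```

```bash
cat >> h.py <<'E'
def rel(gx,gy):
    s=read_state();yaw=s['tool_rot'][2];tx=np.array([np.cos(yaw),np.sin(yaw)]);ty=np.array([np.sin(yaw),-np.cos(yaw)])
    dl=np.array([gx,gy])-s['tool_pos'][:2];print('tx,ty',dl@tx,dl@ty,'yaw',np.degrees(yaw),s['tool_pos'],s['wrist_force'],s['gripper_width'],s['time'])
E
python3 -c "
from h import *
rel(481.6,374.5)"
```

```text
tx,ty -3.299885530950632 -3.968116456979641 yaw 102.47502405136375 [484.76160875 378.57914486  46.86796919] [-0.18521254  0.18038221  0.13916659] 70.3339406088169 9.05
```

>>> drive_tool --moves '[[[-0.3, -0.4, 1], 0, 7], [[0, 0, 1], 0, 7], [[0, -0.1, 0.8], 0, 7], [[0, 0, 0.3], 0, 7], [[0, 0, 0], 0, 7]]'

```text
time: 9.55
tool_pos: [481.7, 375.6, 16.0]
tool_rot: [3.12, -0.004, 1.789]
wrist_force: [-0.2, -0.2, 0.2]
gripper_width: 70.1
```

```bash
python3 -c "
from h import *
rel(481.6,374.5)"
```

```text
tx,ty -1.0860681696981647 -0.3122391452341485 yaw 102.51323581867042 [481.6695091  375.62792102  15.95640774] [-0.23429018 -0.24793693  0.23126297] 70.13064394130717 9.55
```

>>> drive_tool --moves '[[[-0.1, 0, 0.6], 0, 6.4], [[0, 0, 0.5], 0, 6.4], [[0, 0, 0.3], 0, 6.4], [[0, 0, 0], 0, 6.4]]'

```text
time: 9.95
tool_pos: [482.5, 374.9, 0.9]
tool_rot: [3.12, -0.004, 1.789]
wrist_force: [-0.3, -0.2, 0.1]
gripper_width: 64.2
```

```bash
python3 -c "
from h import *
rel(481.6,374.5);snap('wrist','w5')"
```

```text
tx,ty -0.21570615309859745 -0.9615549934614596 yaw 102.51042628377705 [482.49199874 374.91887397   0.90834537] [-0.34553674 -0.20246134  0.06807301] 64.20548777005133 9.95
```

View pics/w5.png

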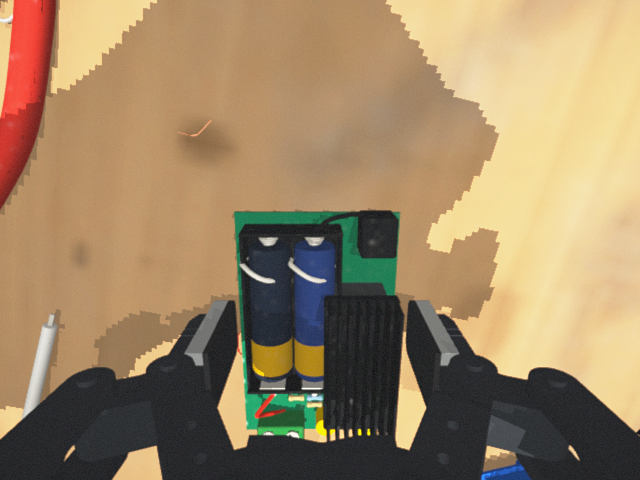

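>>> drive_tool --moves '[[[0, -0.1, 0.2], 0, 6.2], [[0, 0, 0.2], 0, 6.2], [[0, 0, 0], 0, 6.2]]'

```text
time: 10.3
tool_pos: [481.8, 375.1, -2.8]
tool_rot: [3.119, -0.005, 1.789]
wrist_force: [0.4, -0.1, -0.3]
gripper_width: 61.9
```

>>> drive_tool --moves '[[[0, 0, 0.1], 0, 6.0], [[0, 0, 0.1], 0, 6.0], [[0, 0, 0], 0, 6.0]]'

```text
time: 10.6
tool_pos: [482.0, 375.2, -4.0]
tool_rot: [3.119, -0.005, 1.789]
wrist_force: [0.6, -0.8, -0.3]
gripper_width: 59.9
```

>>> drive_tool --moves '[[[0, 0, 0.1], 0, 5.8], [[0, 0, 0], 0, 5], [[0, 0, 0], 0, 5], [[0, 0, 0], 0, 5]]' --grip_force 40

```text
time: 11.0
tool_pos: [478.5, 374.6, -2.3]
tool_rot: [3.123, -0.004, 1.791]
wrist_force: [0.5, -0.4, -1.7]
gripper_width: 52.8
```

>>> drive_tool --moves '[[[0, 0, 0], 0, 5], [[0, 0, -0.5], 0, 5], [[0, 0, -1], 0, 5], [[0, 0, -1.5], 0, 5], [[0, 0, 0], 0, 5]]' --grip_force 60

```text
time: 11.5
tool_pos: [478.4, 374.3, 29.4]
tool_rot: [3.124, -0.003, 1.79]
wrist_force: [0.4, -0.0, -0.4]
gripper_width: 52.1
```

```bash
python3 -c "
from h import *
rel(481.6,374.5);snap('wrist','w6');d=snap('scene','s6')
cv2.imwrite('pics/c10.png',cv2.resize(d['img'][180:400,200:400,::-1],None,fx=2.7,fy=2.7))"
```

```text
tx,ty -0.4926985693636639 3.13916525440397 yaw 102.57426358648299 [478.42886585 374.29746951  29.4398434 ] [ 0.44240615 -0.04841852 -0.41981909] 52.069441439592985 11.5
```

View pics/w6.png

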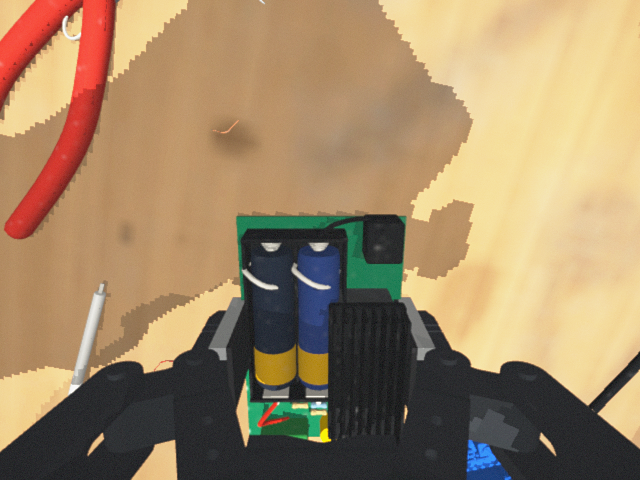

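View pics/c10.png

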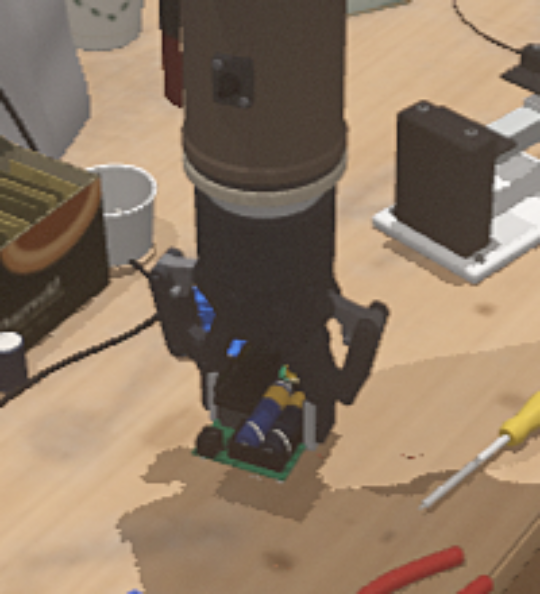

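```bash
python3 -c "
from h import *
d=load('w6');s=read_state();yaw=s['tool_rot'][2];tx=np.array([np.cos(yaw),np.sin(yaw),0]);ty=np.array([np.sin(yaw),-np.cos(yaw),0])
for uv in [(237,215),(405,216),(249,440)]:
  p=onz(d,*uv,37); print(p.round(1),((p-s['tool_pos'])@tx).round(1),((p-s['tool_pos'])@ty).round(1))
for uv in [(300,222),(385,285),(260,434)]: print(dep(d,*uv).round(1))
"
```

```text
[441.8 409.3  37. ] 42.7 -27.2
[498.1 421.2  37. ] 42.1 30.3
[461.6 316.6  37. ] -52.0 -28.2
[463.3 411.8  38.4]
[497.7 395.4  38.3]
[465.  330.4  47.5]
```

>>> drive_tool --moves '[[[0, 0, -2], 0, 5], [[0, 0, -3.5], 0, 5], [[0, 0, -4], 0, 5], [[0, 0, -3], 0, 5], [[0, 0, -1], 0, 5], [[0, 0, 0], 6, 5], [[0, 0, 0], 6, 5], [[0, 0, 0], 6, 5], [[0, 0, 0], 4, 5], [[0, 0, 0], 0, 5]]'

```text
time: 12.6
tool_pos: [472.9, 369.4, 160.6]
tool_rot: [3.133, 0.0, 1.391]
wrist_force: [-0.2, -0.2, -1.8]
gripper_width: 51.7
```

```bash
python3 -c "
from h import *
rel(502.9,65)"
```

```text
tx,ty -294.1074004508157 83.8974123942705 yaw 79.71338529088702 [472.87054085 369.36190693 160.59973954] [-0.24980828 -0.15953429 -1.76849197] 51.7078958060747 12.6
```

>>> drive_tool --moves '[[[-2, 0.6, 0], 0, 5], [[-3.6, 1.0, 0], 0, 5], [[-3.6, 1.0, 0], 0, 5], [[-3.6, 1.0, 0], 0, 5], [[-3.6, 1.0, 0], 0, 5], [[-3.6, 1.0, 0], 0, 5], [[-3.6, 1.0, 0], 0, 5], [[-3.0, 0.8, 0], 0, 5], [[-1.5, 0.5, 0], 0, 5], [[0, 0, 0], 0, 5]]'

```text
time: 13.6
tool_pos: [499.1, 60.5, 154.1]
tool_rot: [3.141, 0.008, 1.412]
wrist_force: [0.5, 0.4, -1.6]
gripper_width: 51.9
```

```bash
python3 -c "
from h import *
rel(502.9,65);snap('wrist','w7');d=snap('scene','s7')
cv2.imwrite('pics/c11.png',cv2.resize(d['img'][100:300,300:500,::-1],None,fx=3,fy=3))"
```

```text
tx,ty 5.059935234211875 3.0047459542662525 yaw 80.92893467541481 [499.1350864   60.47707302 154.12645574] [ 0.54783988  0.42806586 -1.63502561] 51.86757372534179 13.6
```

View pics/w7.png

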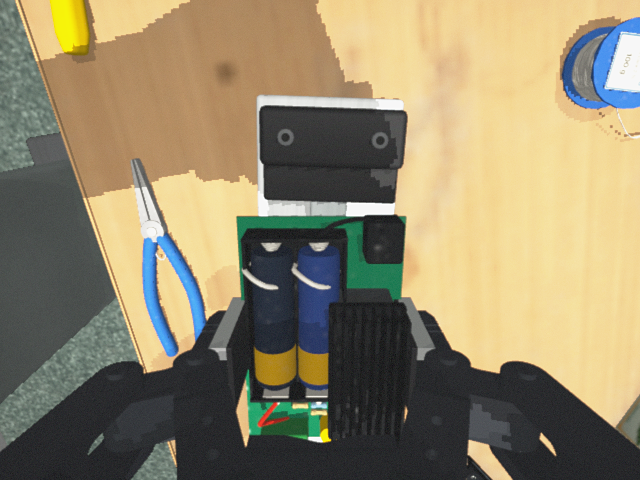

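View pics/c11.png

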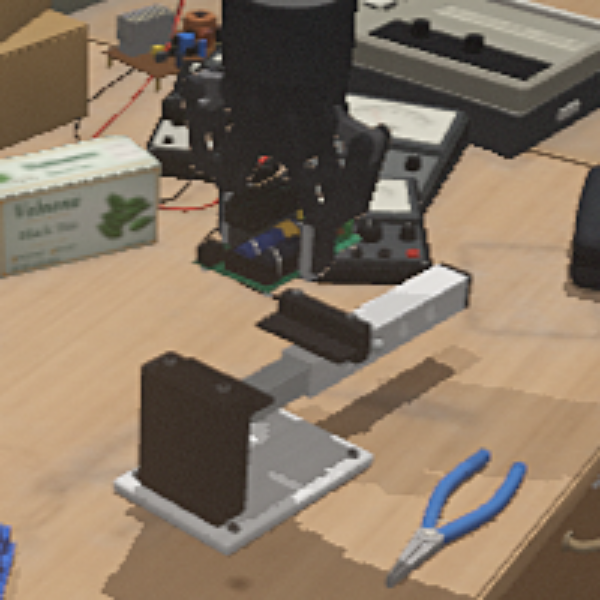

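```bash
python3 -c "
from h import *
d=load('w7')
cv2.imwrite('pics/c12.png',cv2.resize(d['img'][85:235,230:430,::-1],None,fx=4,fy=4,interpolation=cv2.INTER_CUBIC))"
```

```text
(no output)
```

View pics/c12.png

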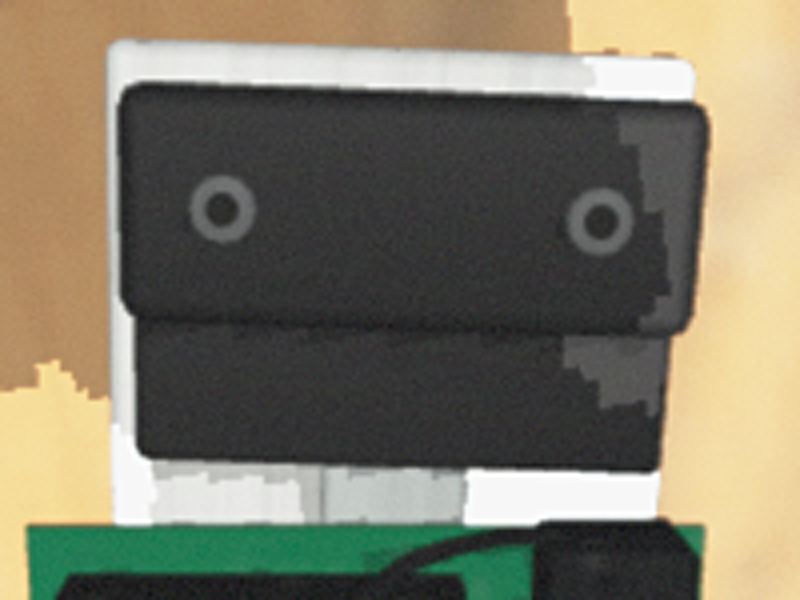

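```bash
python3 -c "
from h import *
d=load('w7')
q=lambda u,v,z: onz(d,230+u/4,85+v/4,z)
S=[q(125,312,100),q(692,333,100)]; L=[q(137,458,86),q(660,470,86)]
F=[q(28,524,162),q(703,524,162)]
bd=None
for n,p in (('stop',S),('ledge',L),('front',F)):
    e=p[1]-p[0];c=(p[0]+p[1])/2;print(n,c.round(1),np.linalg.norm(e).round(1),np.degrees(np.arctan2(e[1],e[0])).round(1),'Y',((c-O)@Y).round(1),'X',((c-O)@X).round(1))
s=read_state();print((s['tool_pos']-O)@Y,(s['tool_pos']-O)@X)
"
```

```text
stop [513.  109.8 100. ] 68.1 -11.2 Y 51.4 X 3.5
ledge [509.   89.8  86. ] 69.1 -10.4 Y 31.0 X 3.3
front [506.5 102.1 162. ] 57.5 -9.1 Y 42.5 X -1.5
3.263484184063706 -1.7042908231624794
```

>>> drive_tool --moves '[[[0.55, 0.4, 0], 1.4, 5], [[0, 0, 2], 0, 5], [[0, 0, 1.5], 0, 5], [[0, 0, 0.5], 0, 5], [[0, 0, 0], 0, 5], [[0, 0, 0], 0, 5]]'

```text
time: 14.3
tool_pos: [505.0, 77.7, 113.4]
tool_rot: [3.14, 0.003, 1.398]
wrist_force: [-0.1, 0.4, -1.5]
gripper_width: 51.7
```

```bash
python3 -c "
from h import *
rel(502.9,65);loc();d=snap('wrist','w8');
cv2.imwrite('pics/c13.png',cv2.resize(d['img'][85:235,230:430,::-1],None,fx=4,fy=4,interpolation=cv2.INTER_CUBIC))"
```

```text
tx,ty -12.859917740583896 0.1197763533893884 yaw 80.1246656486009 [504.98753851  77.68991779 113.35735839] [-0.12662903  0.39831122 -1.54095968] 51.69107133686085 14.3
18.30835898920139 1.616391998641403 [504.98753851  77.68991779 113.35735839] [3.14003118e+00 2.89200535e-03 1.39843923e+00] [-0.12662903  0.39831122 -1.54095968] 51.69107133686085
```

View pics/c13.png

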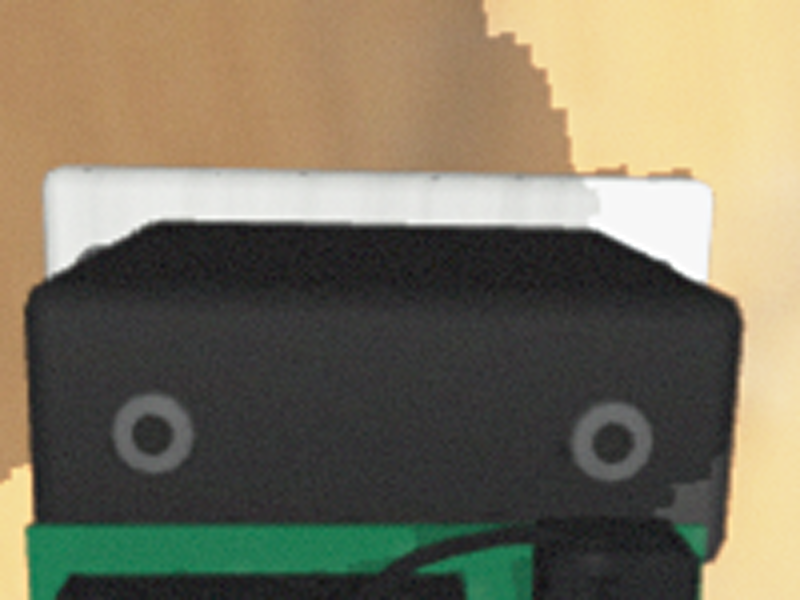

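>>> drive_tool --moves '[[[-0.8, 0.1, 0], 0.6, 5], [[0, 0, 0], 0, 5], [[0, 0, 0], 0, 5]]'

```text
time: 14.65
tool_pos: [505.5, 69.1, 114.9]
tool_rot: [3.138, 0.002, 1.387]
wrist_force: [-0.9, 0.8, -1.1]
gripper_width: 52.0
```

```bash
python3 -c "
from h import *
loc()"
```

```text
10.008532586959877 3.713111350121742 [505.5068011   69.14511138 114.90886449] [3.13758151e+00 1.92273874e-03 1.38680849e+00] [-0.87778928  0.78047019 -1.12148109] 52.03148434065026
```

Now slightly back and a slow descent to just above the jaw tops (z 100).

>>> drive_tool --moves '[[[-0.1, -0.1, 0.4], 0, 5], [[0, 0, 0.3], 0, 5], [[0, 0, 0], 0, 5], [[0, 0, 0], 0, 5]]'

```text
time: 15.05
tool_pos: [504.4, 67.9, 107.6]
tool_rot: [3.137, 0.002, 1.386]
wrist_force: [-0.5, 0.1, -1.0]
gripper_width: 52.0
```

```bash
python3 -c "
from h import *
loc();d=snap('wrist','w9');
cv2.imwrite('pics/c14.png',cv2.resize(d['img'][85:235,230:430,::-1],None,fx=4,fy=4,interpolation=cv2.INTER_CUBIC))
d=snap('top','t9');cv2.imwrite('pics/c15.png',cv2.resize(d['img'][200:340,330:530,::-1],None,fx=4,fy=4,interpolation=cv2.INTER_CUBIC))"
```

```text
8.545846161270141 2.869849557859663 [504.40662923  67.86442254 107.636571  ] [3.13699064e+00 1.72593042e-03 1.38597810e+00] [-0.48348321  0.13196877 -1.03879346] 52.02319086540909
```

View pics/c14.png

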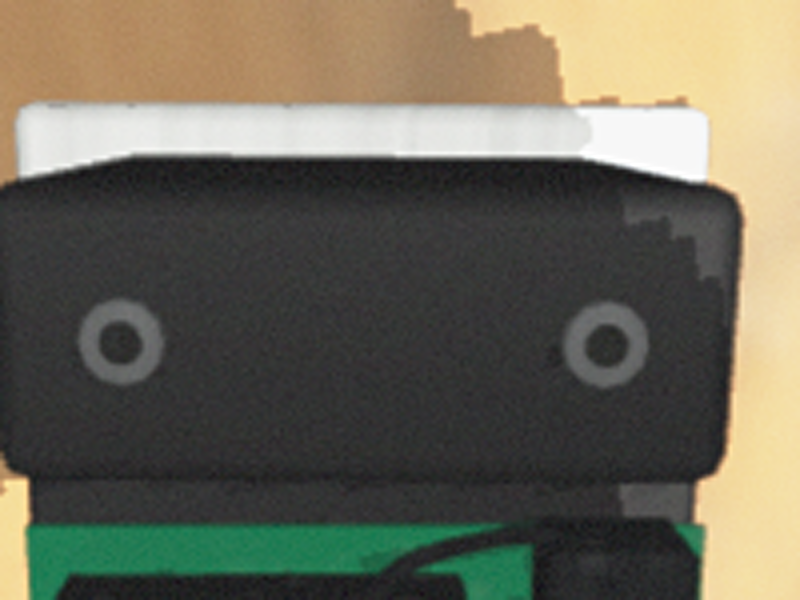

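View pics/c15.png

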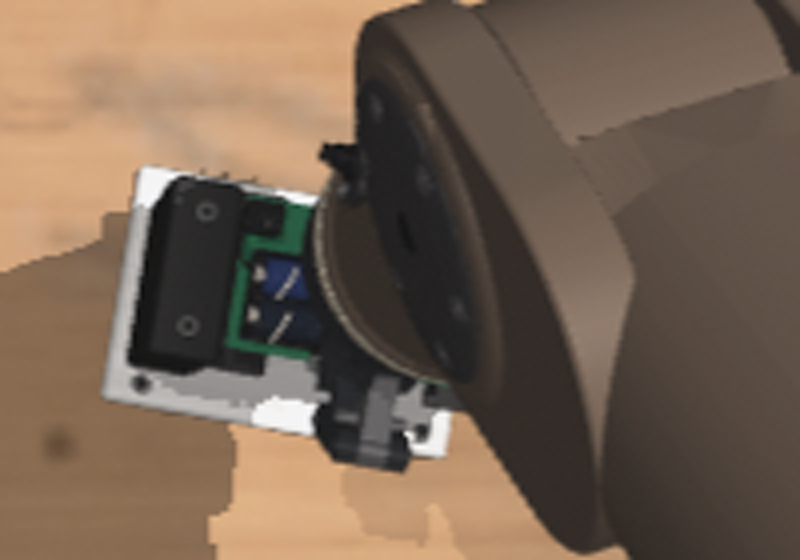

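```bash
python3 -c "
from h import *
d=load('w9')
q=lambda u,v,z: onz(d,230+u/4,85+v/4,z)
S=[q(10,470,100),q(715,480,100)]; F=[q(28,524,116),q(703,524,116)]; E=[q(2,330,100),q(738,330,100)]
for n,p in (('stop',S),('front',F),('sides',E)):
    e=p[1]-p[0];c=(p[0]+p[1])/2;print(n,c.round(1),np.linalg.norm(e).round(1),np.degrees(np.arctan2(e[1],e[0])).round(1),'Y',((c-O)@Y).round(1),'X',((c-O)@X).round(1))
"
```

```text
stop [512.8 110.  100. ] 66.5 -11.5 Y 51.5 X 3.3
front [512.8 109.3 116. ] 57.4 -10.7 Y 50.8 X 3.4
sides [515.9 123.2 100. ] 67.6 -10.7 Y 65.1 X 3.9
```

>>> drive_tool --moves '[[[-0.3, 0, 0], 0, 5], [[0, 0, 0], 0, 5], [[0, 0, 0], 0, 5]]'

```text
time: 15.45
tool_pos: [503.9, 64.8, 107.8]
tool_rot: [3.137, 0.002, 1.386]
wrist_force: [-0.3, 0.2, -1.0]
gripper_width: 52.3
```

```bash
python3 -c "
from h import *
loc();d=snap('wrist','w10');loc()
cv2.imwrite('pics/c16.png',cv2.resize(d['img'][85:235,230:430,::-1],None,fx=4,fy=4,interpolation=cv2.INTER_CUBIC))"
```

```text
5.419869475282233 2.9900727907804225 [503.94437261  64.77047641 107.79883777] [3.13677127e+00 1.61664604e-03 1.38617972e+00] [-0.27926752  0.16069728 -0.98334879] 52.250053217717124
5.390393442225058 2.9903998774622846 [503.93922129  64.74145215 107.81059644] [3.13674446e+00 1.64088844e-03 1.38613469e+00] [-0.06538132 -1.27855937 -1.00160336] 52.0256625246439
```

View pics/c16.png

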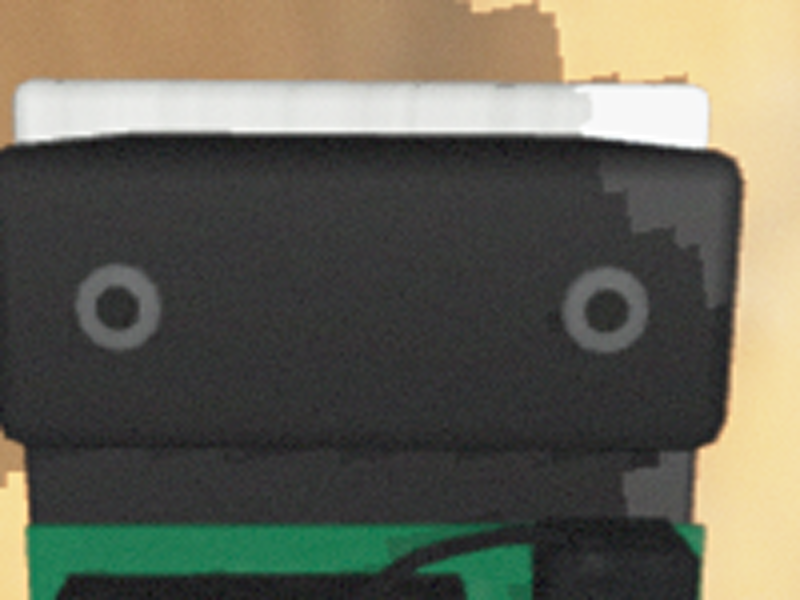

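>>> drive_tool --moves '[[[0, 0, 0.4], 0, 5], [[0, 0, 0.4], 0, 5], [[0, 0, 0.3], 0, 5], [[0, 0, 0], 0, 5]]'

```text
time: 15.9
tool_pos: [504.0, 64.8, 95.8]
tool_rot: [3.137, 0.002, 1.386]
wrist_force: [-0.7, -0.2, -0.6]
gripper_width: 51.9
```

```bash
python3 -c "
from h import *
loc()"
```

```text
5.434860469549324 3.0248306583728177 [503.98130946  64.77875337  95.75562415] [3.13674273e+00 1.60216983e-03 1.38623622e+00] [-0.74276632 -0.24397112 -0.64369405] 51.86780027831462
```

>>> drive_tool --moves '[[[0, 0, 0.3], 0, 5], [[0, 0, 0.3], 0, 5], [[0, 0, 0.2], 0, 5], [[0, 0, 0], 0, 5]]'

```text
time: 16.3
tool_pos: [503.9, 64.8, 86.8]
tool_rot: [3.137, 0.002, 1.386]
wrist_force: [-0.4, -1.3, -1.4]
gripper_width: 51.9
```

>>> drive_tool --moves '[[[0, 0, 0.1], 0, 5], [[0, 0, 0.1], 0, 5], [[0, 0, 0], 0, 5]]'

```text
time: 16.6
tool_pos: [504.0, 64.8, 84.7]
tool_rot: [3.137, 0.002, 1.386]
wrist_force: [0.1, 0.6, -2.4]
gripper_width: 51.7
```

```bash
python3 -c "
from h import *
loc()
d=snap('scene','s11');cv2.imwrite('pics/c17.png',cv2.resize(d['img'][130:290,330:480,::-1],None,fx=4,fy=4,interpolation=cv2.INTER_CUBIC))"
```

```text
5.43445074704039 3.0446006675404873 [504.00065965  64.77468015  84.71818203] [3.13700981e+00 1.70460629e-03 1.38622372e+00] [ 0.13070822  0.55754837 -2.37929635] 51.71640222108511
```

View pics/c17.png

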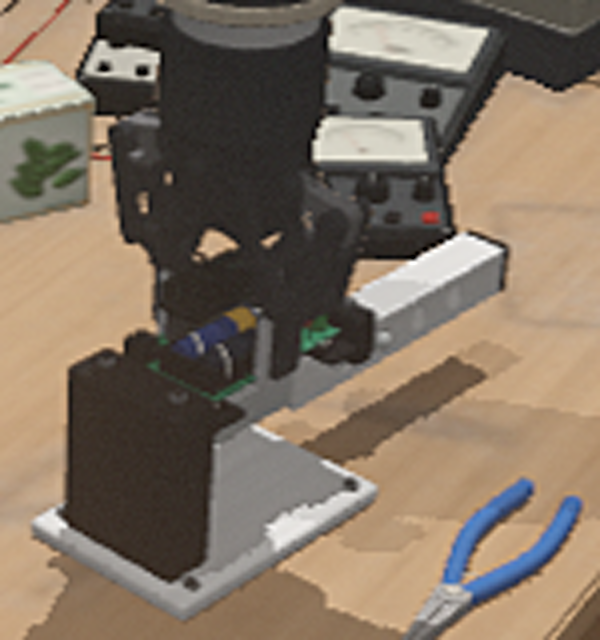

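>>> drive_tool --moves '[[[0, 0, 0.1], 0, 5], [[0, 0, 0], 0, 5]]'

```text
time: 16.85
tool_pos: [504.2, 64.8, 83.9]
tool_rot: [3.137, 0.002, 1.386]
wrist_force: [0.4, -0.5, -1.9]
gripper_width: 51.6
```

>>> drive_tool --moves '[[[0, 0, 0.1], 0, 5], [[0, 0, 0], 0, 5]]'

```text
time: 17.05
tool_pos: [504.3, 64.8, 83.3]
tool_rot: [3.136, 0.001, 1.386]
wrist_force: [-1.4, 1.1, -0.9]
gripper_width: 51.8
```

>>> drive_tool --moves '[[[0, 0, 0.1], 0, 5], [[0, 0, 0], 0, 5]]'

```text
time: 17.25
tool_pos: [504.4, 64.8, 83.3]
tool_rot: [3.136, 0.001, 1.386]
wrist_force: [-0.4, 0.8, -2.3]
gripper_width: 51.7
```

>>> drive_tool --moves '[[[0, 0, 0.1], 0, 5], [[0, 0, 0], 0, 5]]'

```text
time: 17.45
tool_pos: [504.5, 64.8, 83.2]
tool_rot: [3.135, 0.001, 1.386]
wrist_force: [-0.6, -0.1, -0.3]
gripper_width: 52.0
```

>>> drive_tool --moves '[[[0, 0, 0], 0, 5.3], [[0, 0, 0], 0, 5.6], [[0, 0, 0], 0, 5.9], [[0, 0, 0], 0, 6.2], [[0, 0, 0], 0, 6.6], [[0, 0, 0], 0, 6.8], [[0, 0, 0], 0, 6.8]]'

```text
time: 18.15
tool_pos: [505.1, 64.9, 82.8]
tool_rot: [3.134, 0.001, 1.386]
wrist_force: [0.5, 0.3, 1.0]
gripper_width: 68.2
```

```bash
python3 -c "
from h import *
loc()
d=snap('wrist','w12')"
```

```text
5.775306189288307 4.061039316613833 [505.06271075  64.92089034  82.79016658] [3.13424191e+00 7.15929908e-04 1.38612462e+00] [0.46996223 0.25477808 1.02158489] 68.18750280762661
```

View pics/w12.png

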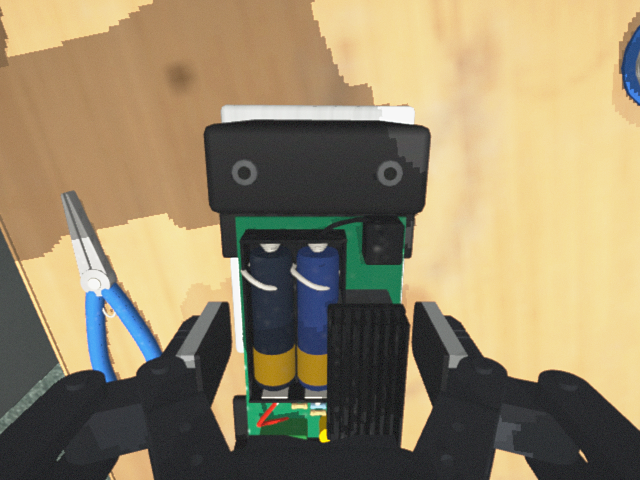

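Released; the board sits behind the fixed stop, with the green front edge at about row 215. Rise straight up slowly, then back away.

>>> drive_tool --moves '[[[0, 0, -0.5], 0, 7.2], [[0, 0, -1], 0, 7.5], [[0, 0, -2], 0, 8], [[0, 0, -3], 0, 8], [[0, 0, -4], 0, 8], [[0, 0, -4], 0, 8], [[-4, 0, -2], 0, 8], [[-4, 0, 0], 0, 8], [[-4, 0, 0], 0, 8], [[0, 0, 0], 0, 8]]'

```text
time: 19.2
tool_pos: [481.7, -55.2, 263.1]
tool_rot: [3.127, -0.001, 1.391]
wrist_force: [0.2, 0.6, 0.2]
gripper_width: 79.7
```

>>> drive_tool --moves '[[[-4, 0, 0], 0, 8], [[-4, 0, 0], 0, 8], [[0, 0, 0], 0, 8], [[0, 0, 0], 0, 8]]'

```text
time: 19.6
tool_pos: [466.8, -136.2, 266.8]
tool_rot: [3.123, -0.002, 1.39]
wrist_force: [0.5, 0.3, 0.3]
gripper_width: 80.1
```

```bash
python3 -c "
from h import *
loc()
d=snap('top','t13');cv2.imwrite('pics/c18.png',cv2.resize(d['img'][220:340,340:540,::-1],None,fx=4,fy=4,interpolation=cv2.INTER_CUBIC))
d=snap('scene','s13');cv2.imwrite('pics/c19.png',cv2.resize(d['img'][130:290,330:480,::-1],None,fx=3.7,fy=3.7,interpolation=cv2.INTER_CUBIC))"
```

```text
-198.92638586040147 3.836846107521941 [ 466.83614531 -136.17998655  266.7710726 ] [ 3.12275970e+00 -2.36575370e-03  1.38996703e+00] [0.50821003 0.26170259 0.33844796] 80.1455299983186
```

View pics/c18.png

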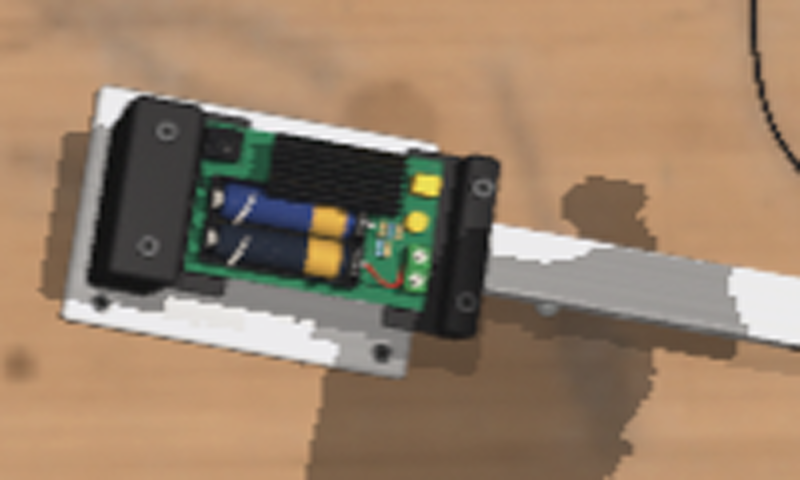

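View pics/c19.png

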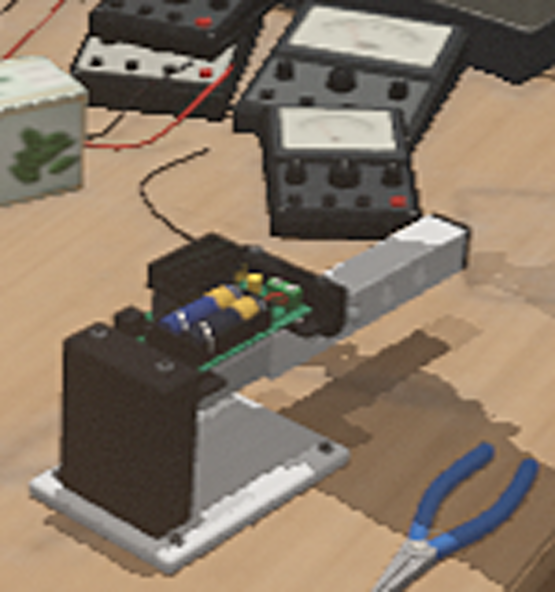

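```bash
python3 -c "
from h import *
d=load('t13')
q=lambda u,v,z: onz(d,340+u/4,220+v/4,z)
p=np.array([q(188,270,91),q(425,308,91),q(440,160,91)]); 
for x in p: print(((x-O)@X).round(1),((x-O)@Y).round(1))
e=p[0]-p[1];print(np.degrees(np.arctan2(e[1],e[0])))
for uv in [(260,150),(196,215),(300,284),(430,240),(435,170)]:
    x=dep(d,340+uv[0]/4,220+uv[1]/4); print(((x-O)@X).round(1),((x-O)@Y).round(1),x[2].round(1))
a=load('top0')['img'].astype(int);b=d['img'].astype(int)
m=(np.abs(a-b).sum(2)>90).astype(np.uint8)*255;cv2.imwrite('pics/diff.png',m)
"
```

```text
-26.7 46.8
-25.5 -45.1
31.7 -42.8
80.02554747418378
23.8 26.3 89.7
-5.5 47.2 92.5
-24.8 3.9 92.8
0.3 -42.9 93.0
27.5 -41.3 91.3
```

View pics/diff.png

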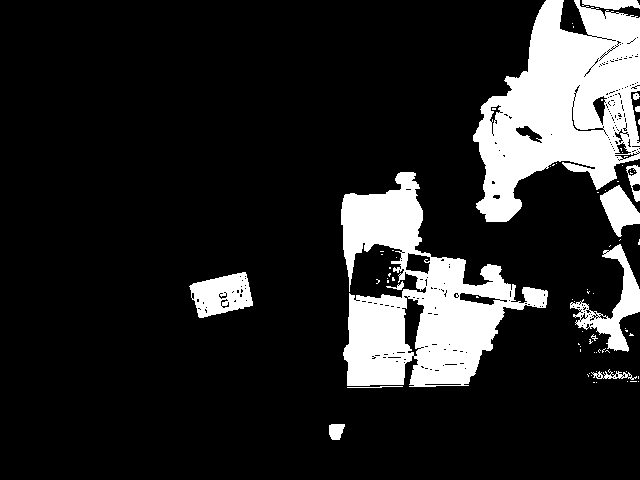

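```bash
python3 -c "
from h import *
print(finish_job())"
```

```text
the job is handed in; nothing more can be done
None
```

I drew the sleeve out to hole 3, laid the supply board in the cradle and handed the job in at about 19.7 s of the 54 s. The hand-in gives no verdict, so what follows rests on my own checks.

**Sleeve:** I pulled until the button caught in hole 2, with the pull force rising to about 17 N. I then squeezed a pad flat over the button and pulled 31 mm more, until the force rose to about 19 N. In the top view the button stood out through the hole before I fetched the board, and it was still out in the last picture. The stops then measured about 101 mm apart, against 100 mm wanted.

**Board:** I gripped it by its base board's edges, carried it over level, lowered it until it stopped on the ledges, opened the fingers and moved away.

**Last checks, from the top view:**

| Check | Measured | Allowed |
|---|---|---|
| Offset across the tube | about 2–3 mm | 15 mm |
| Offset along the tube | about 1 mm | 10 mm |
| Angle to the tube | about 0.7° (0.01 rad) | 0.17 rad |
| Height of the board's upper face | about 90–93 mm (expected about 91) | within 4 mm |

**Disagreements:**
- The top camera put the tube axis about 2–3 mm to one side of where the wrist camera and the grip put it. This is within tolerance.
- The depth readings spread over about 3 mm, so I could only bound the tilt to roughly 0.05 rad.
- The wrist force showed no clear rise at contact. I judged contact from the tool no longer going down.

**Bystanders:** Comparing the first and last top pictures, nothing else had moved. The only change at the blue pliers looked like shadow.

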